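# Load the sample cooler and set its air valve

### The job

Shut the cooler's air valve fully, and with it shut stand every yellow-capped sample bottle upright in a free cell of the orange crate, one per cell and down on the cell's floor, and stand the blue-capped control bottle upright in the middle of the green sensor pedestal. When all are in place, turn the valve's blue lever so that it points at the red mark on the dial. Leave the white-capped bottles in their cells and do not disturb the other things on the table.

Things in the scene. Friction and masses are not known exactly. Their poses are not given: they have to be found in the camera images.
- unit: fixed cooling unit: white air box 170 x 225 x 30 mm with an orange crate 135 (x) x 197 (y) mm on it, rim 95 mm above the table, divided 2 across x by 3 across y into six cells 60 x 59 mm, 5 mm walls, floors 35 mm above the table; the air valve stands on its +y side. Origin: under the crate's centre at table height, x about away from the robot, z up; yawed up to 0.18 rad.
- lever (a joint): opening angle (rad) of the air valve's blue lever: 0 shut (lever along the unit's +y, away from the crate), growing anticlockwise from above to 1.571 fully open (along the unit's -x, towards the robot). Hard stops at both ends; stiff (0.08 N m), stays where left. Upright pivot at x 30, y 160 mm in the unit's frame.
- lever_grip (a point): middle of the lever's blue grip, 72 mm from the pivot axis, 113 mm above the table. The grip is a level bar 14 mm wide, 18 mm tall (top at 122 mm), 56 mm long; y axis along the lever away from the pivot, z up. Below it lies the white dial plate (top at 82 mm) with black ticks every 15 degrees.
- marker: red mark on the white dial plate, 9 x 20 mm, 104 to 124 mm from the pivot, just beyond the lever's end; its angle differs from start to start. Origin on the pivot axis at 82 mm; its y axis points from the pivot to the mark: the lever is right when its own y axis points the same way.
- pedestal: fixed sensor pedestal: dark foot 84 mm in diameter, thin stem, and a round green top plate 60 mm in diameter whose upper face is 60 mm above the table. Origin at the centre of the foot's underside.
- sample1: sample (may be absent): amber bottle, 110 mm tall: round body 48 mm in diameter up to 68 mm, then a round yellow cap 30 mm in diameter from 76 to 110 mm (the cap is the place to grip), about 0.08 to 0.17 kg, most of it in its thick glass base. Origin at the centre of its underside, z up along the bottle.
- sample2: sample (may be absent): amber bottle, 110 mm tall: round body 48 mm in diameter up to 68 mm, then a round yellow cap 30 mm in diameter from 76 to 110 mm (the cap is the place to grip), about 0.08 to 0.17 kg, most of it in its thick glass base. Origin at the centre of its underside, z up along the bottle.
- sample3: sample (may be absent): amber bottle, 110 mm tall: round body 48 mm in diameter up to 68 mm, then a round yellow cap 30 mm in diameter from 76 to 110 mm (the cap is the place to grip), about 0.08 to 0.17 kg, most of it in its thick glass base. Origin at the centre of its underside, z up along the bottle.
- sample4: sample (may be absent): amber bottle, 110 mm tall: round body 48 mm in diameter up to 68 mm, then a round yellow cap 30 mm in diameter from 76 to 110 mm (the cap is the place to grip), about 0.08 to 0.17 kg, most of it in its thick glass base. Origin at the centre of its underside, z up along the bottle.
- sample5: sample (may be absent): amber bottle, 110 mm tall: round body 48 mm in diameter up to 68 mm, then a round yellow cap 30 mm in diameter from 76 to 110 mm (the cap is the place to grip), about 0.08 to 0.17 kg, most of it in its thick glass base. Origin at the centre of its underside, z up along the bottle.
- control: the control bottle: amber bottle, 110 mm tall: round body 48 mm in diameter up to 68 mm, then a round blue cap 30 mm in diameter from 76 to 110 mm (the cap is the place to grip), about 0.08 to 0.17 kg, most of it in its thick glass base. Origin at the centre of its underside, z up along the bottle.
- done1: cooled bottle already standing in a crate cell (may be absent), to be left there: amber bottle, 110 mm tall: round body 48 mm in diameter up to 68 mm, then a round white cap 30 mm in diameter from 76 to 110 mm (the cap is the place to grip), about 0.08 to 0.17 kg, most of it in its thick glass base. Origin at the centre of its underside, z up along the bottle.
- done2: cooled bottle already standing in a crate cell (may be absent), to be left there: amber bottle, 110 mm tall: round body 48 mm in diameter up to 68 mm, then a round white cap 30 mm in diameter from 76 to 110 mm (the cap is the place to grip), about 0.08 to 0.17 kg, most of it in its thick glass base. Origin at the centre of its underside, z up along the bottle.
- done3: cooled bottle already standing in a crate cell (may be absent), to be left there: amber bottle, 110 mm tall: round body 48 mm in diameter up to 68 mm, then a round white cap 30 mm in diameter from 76 to 110 mm (the cap is the place to grip), about 0.08 to 0.17 kg, most of it in its thick glass base. Origin at the centre of its underside, z up along the bottle.
- cell0 (a point): centre of the floor of one crate cell (60 x 59 mm), 35 mm above the table; its walls rise 60 mm above this floor
- cell1 (a point): centre of the floor of one crate cell (60 x 59 mm), 35 mm above the table; its walls rise 60 mm above this floor
- cell2 (a point): centre of the floor of one crate cell (60 x 59 mm), 35 mm above the table; its walls rise 60 mm above this floor
- cell3 (a point): centre of the floor of one crate cell (60 x 59 mm), 35 mm above the table; its walls rise 60 mm above this floor
- cell4 (a point): centre of the floor of one crate cell (60 x 59 mm), 35 mm above the table; its walls rise 60 mm above this floor
- cell5 (a point): centre of the floor of one crate cell (60 x 59 mm), 35 mm above the table; its walls rise 60 mm above this floor
- paper_roll: bystander: white paper roll standing on end, 56 mm in diameter, 57 mm tall, origin under its centre
- strip_can: bystander: small can, 38 mm in diameter, 90 mm tall, origin under its centre
- timer: bystander: flat white timer 55 x 75 x 22 mm, origin under its centre
- beaker: bystander: clear beaker 70 mm in diameter, 90 mm tall, origin under its centre

How it is judged:
On the way, in this order (a step that is already met when the one before it is completed fails the run):
1. the air valve is shut fully (lever within 0.06 rad of shut) (value of joint lever below 0.06 rad), for 0.2 s.
2. with the valve shut, every sample present stands in a crate cell and the control bottle stands in the middle of the pedestal (x of sample1 in the frame of unit between -0.066 and 0.066 m and y of sample1 in the frame of unit between -0.098 and 0.098 m and z of sample1 in the frame of unit between 0.028 and 0.042 m and angle between each of sample1, sample2, sample3, sample4, sample5's own z axis and vertical below 0.12 rad and linear speed of each of sample1, sample2, sample3, sample4, sample5, control below 0.03 m/s and x of sample2 in the frame of unit between -0.066 and 0.066 m and y of sample2 in the frame of unit between -0.098 and 0.098 m and z of sample2 in the frame of unit between 0.028 and 0.042 m and x of sample3 in the frame of unit between -0.066 and 0.066 m and y of sample3 in the frame of unit between -0.098 and 0.098 m and z of sample3 in the frame of unit between 0.028 and 0.042 m and x of sample4 in the frame of unit between -0.066 and 0.066 m and y of sample4 in the frame of unit between -0.098 and 0.098 m and z of sample4 in the frame of unit between 0.028 and 0.042 m and x of sample5 in the frame of unit between -0.066 and 0.066 m and y of sample5 in the frame of unit between -0.098 and 0.098 m and z of sample5 in the frame of unit between 0.028 and 0.042 m and horizontal distance between control and pedestal below 0.013 m and z of control in the frame of pedestal between 0.055 and 0.066 m and angle between control's own z axis and vertical below 0.1 rad and value of joint lever below 0.1 rad), for 0.3 s.
3. the lever points at the red mark, to within 0.08 rad (angle between the y axis of lever_grip and the y axis of marker, either way round below 0.08 rad and value of joint lever above 0.35 rad), for 0.3 s.
At the end, for the whole second after the job is handed in: Every sample bottle present stands upright (within 0.12 rad) on the floor of a crate cell (two do not fit in one), the control bottle stands upright on the pedestal within 13 mm of its middle, all at rest, and the lever points at the red mark to within 0.08 rad (all of step 3 and x of sample1 in the frame of unit between -0.066 and 0.066 m and y of sample1 in the frame of unit between -0.098 and 0.098 m and z of sample1 in the frame of unit between 0.028 and 0.042 m and angle between each of sample1, sample2, sample3, sample4, sample5's own z axis and vertical below 0.12 rad and linear speed of each of sample1, sample2, sample3, sample4, sample5, control below 0.03 m/s and x of sample2 in the frame of unit between -0.066 and 0.066 m and y of sample2 in the frame of unit between -0.098 and 0.098 m and z of sample2 in the frame of unit between 0.028 and 0.042 m and x of sample3 in the frame of unit between -0.066 and 0.066 m and y of sample3 in the frame of unit between -0.098 and 0.098 m and z of sample3 in the frame of unit between 0.028 and 0.042 m and x of sample4 in the frame of unit between -0.066 and 0.066 m and y of sample4 in the frame of unit between -0.098 and 0.098 m and z of sample4 in the frame of unit between 0.028 and 0.042 m and x of sample5 in the frame of unit between -0.066 and 0.066 m and y of sample5 in the frame of unit between -0.098 and 0.098 m and z of sample5 in the frame of unit between 0.028 and 0.042 m and horizontal distance between control and pedestal below 0.013 m and z of control in the frame of pedestal between 0.055 and 0.066 m and angle between control's own z axis and vertical below 0.1 rad and velocity of joint lever between -0.05 and 0.05 rad/s); the robot touches nothing.
It fails at once if a white-capped bottle is taken out of its cell (distance of any of done1, done2, done3 from where it was at the start of the episode above 0.03 m).
It fails at once if one of the other things on the table is disturbed (moved more than 40 mm) (distance of any of paper_roll, strip_can, timer, beaker from where it was at the start of the episode above 0.04 m).
Of sample1, sample2, sample3, sample4, sample5 only 3 to 4 are there at a start; the rules pass over those that are not, and their reading is None.
Of done1, done2, done3 only 1 to 2 are there at a start; the rules pass over those that are not, and their reading is None.
At some moment in a run one of sample1, sample2, sample3, sample4, sample5 may be knocked a few centimetres aside while the robot is not near it.
It also fails if it takes over 208 s, if anything falls off the work surface, if the arm or the gripper's body presses on something with over 40 N, if the wrist force passes 120 N, or if a joint passes its speed limit or range.

### The arm

A 6-joint arm with a two-finger parallel gripper is mounted at the origin on the work surface. World frame = base frame: x ahead of the robot, y to its left, z up, the work surface at z = 0. Lengths are in m, angles in rad, forces in N, time in s.
With the tool pointing down it reaches from about 0.325 to 0.775 m from the base axis. Payload 5.5 kg.
Tool frame: the origin (TCP) lies between the finger pads; the fingertips stand 8 mm ahead of it and the grasp point (between the pads) lies 11 mm behind it (tcp_to_tips is the distance from the TCP to the fingertips, in m); z points along the fingers, y is the line along which they close (so a half turn about z gives the same grasp; the last joint's range is limited). The gripper opens to 88 mm and grips with 3 to 60 N. Pads are 20 mm wide; open, the fingers measure 115 mm over their backs; the gripper's body (75 mm by 178 mm) begins 61 mm behind the grasp point.
Start: joints at [1.143, 0.091, 1.231, -0, 1.82, -0.057], TCP at [0.217, 0.559, 0.231] pointing down, gripper open.
Joint ranges: [-2.87, 2.87], [-0.86, 2.18], [0.17, 2.46], [-1.51, 4.65], [0.06, 2.69], [-2.65, 2.65]. Speed limits (rad/s): [2.57, 2.57, 3.01, 3.14, 3.14, 3.14].

### API

Orientations are given as a unit quaternion [w, x, y, z].
In Python, from bench import * gives the robot as it stands. Calls block until the motion is done:
- move_to(position, orientation): joint-space move of the TCP to a pose.
- move_l(position, speed=0.15, orientation=None): straight line of the TCP; orientation=None keeps the orientation; speed is the mean speed in m/s.
- movej(angles): joint-space move.
- gripper_open() and close(): open the fingers fully, or close them until they stop; the grip force is fixed at half the most.
- hold(seconds).
- inverse_kinematics(position, orientation): joint angles nearest the present ones, or None.
- state(): the state.
- get_image(name): name is "scene" or "top" or "wrist"; returns a dict with "frame" (480x640x3 uint8, blue, green, red), "depth" (480x640 float32, m along the optical axis (not along the pixel's ray), 0 where there is no reading), "camera_matrix" (3x3 intrinsics, pixels), "view" (4x4, takes a point from world to camera coordinates). Camera axes: x right, y up, looking along -z (the intrinsics and any distortion apply to the point x, -y, -z); pixel columns grow to the right and rows downward; lengths in m; the calibration is good to about 2 mm. A picture is of the moment at which its call begins.
A pose or a line that the arm cannot do raises IKError and nothing moves.
- job_done(): hands the job in; it is judged then, once.
The state is a dict: "time": time; "joint_pos": joint angles; "dq": joint speeds; "joint_torque": joint torques, N m; "ee_pos": TCP position; "ee_rot": TCP orientation; "ft_force": force on the tool from outside, world axes, zero at the start; "moment": the same for the moment, N m; "finger_gap": finger opening in m; "finger_force": force on a finger pad.
Only numpy, scipy, OpenCV 4.12 (cv2) and the standard library are available. Lean on these libraries where they do the work, as an engineer would, in place of code of your own. Each camera call takes 0.05 s, during which the arm holds its last target. There are 200 camera calls.

## Working session

There is one attempt and no reset: what is moved stays moved. The work goes in short steps, each a Python script; the robot and the scene stay as the last script left them, time stands still between calls to the robot, and variables do not carry over. Pictures are saved under pics/ and viewed, at most 14 in all, crops included, and the job is handed in when it is done.

```bash
ls; mkdir -p pics
cat > h.py <<'E'
from bench import *
import numpy as np, cv2
def pts(im):
    d=im["depth"]; K=im["camera_matrix"]; v,u=np.indices(d.shape)
    P=np.stack([(u-K[0,2])/K[0,0]*d,-(v-K[1,2])/K[1,1]*d,-d,np.ones_like(d)],-1)
    return (P@np.linalg.inv(im["view"]).T)[...,:3]
E
python3 - <<'E'
from h import *
for n in ("top","scene"):
    im=get_image(n); cv2.imwrite(f"pics/{n}0.png",im["frame"]); np.savez(f"{n}0.npz",**im)
    print(n,im["camera_matrix"],np.linalg.inv(im["view"])[:3])
print(state())
E
```

```text
pics
top [[577.63325463   0.         323.798776  ]
 [  0.         577.63325463 245.55157061]
 [  0.           0.           1.        ]] [[ 0.01166586  0.99614234 -0.08697321  0.41794601]
 [-0.99991957  0.01205442  0.00394376  0.03951814]
 [ 0.00497696  0.08692021  0.99620284  1.43592007]]
scene [[473.42152777   0.         323.61294196]
 [  0.         473.42152777 228.96703366]
 [  0.           0.           1.        ]] [[-0.90203613 -0.36868835  0.22449883  0.77727887]
 [ 0.43153203 -0.75752501  0.48983259  0.52075974]
 [-0.01053209  0.53872513  0.84241576  0.9443927 ]]
{'time': 0.1, 'joint_pos': array([ 1.14329423e+00,  9.17727231e-02,  1.23176159e+00, -1.06181853e-05,
        1.81978627e+00, -5.66958320e-02]), 'dq': array([-0.00053243, -0.00180869, -0.00147708,  0.00079666, -0.00067906,
        0.00032045]), 'joint_torque': array([ 3.45938803e-03, -4.47853088e+01, -4.07573998e+01,  7.01202638e-02,
        2.82266841e-02, -7.36862535e-05]), 'ee_pos': array([0.2173195 , 0.55899351, 0.22962861]), 'ee_rot': array([-2.02131316e-04,  1.84343984e-01,  9.82861409e-01, -8.40002837e-04]), 'ft_force': array([ 0.39046989,  0.03040262, -0.38529407]), 'moment': array([-0.00586077, -0.00412006, -0.00110539]), 'finger_force': 0.0, 'finger_gap': 0.08749764908766577}
```

View pics/top0.png

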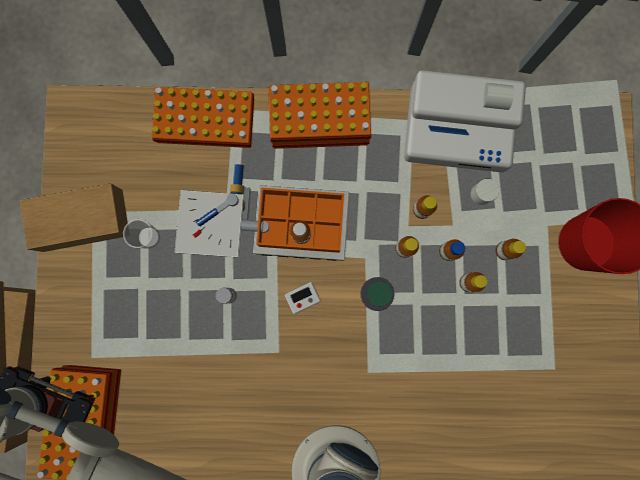

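View pics/scene0.png

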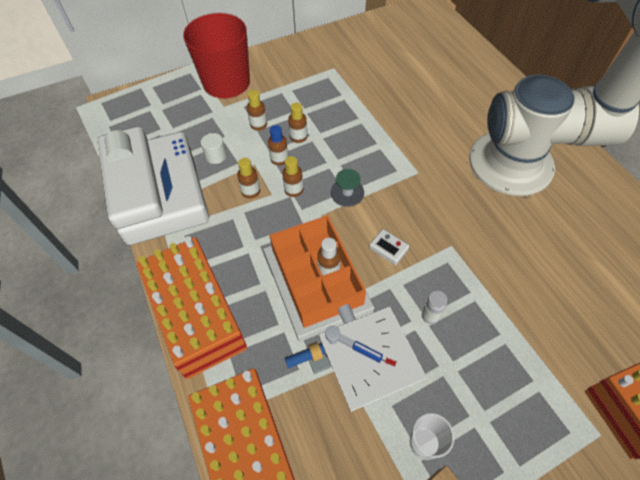

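Top view: one white-capped bottle in the crate at (300,232). Four yellow caps at (426,203), (408,244), (513,247), (475,282), the blue cap at (453,249) and the pedestal at (378,294). The lever runs from pivot (236,200) to about (200,221), and the red mark is at (197,234). The scene view agrees.

```bash
cat >> h.py <<'E'
def load(n): return dict(np.load(n))
def hsvmask(im,lo,hi): return cv2.inRange(cv2.cvtColor(im["frame"],cv2.COLOR_BGR2HSV),np.array(lo),np.array(hi))>0
def blobs(m,P,minn=15):
    n,l,s,c=cv2.connectedComponentsWithStats(m.astype(np.uint8)); out=[]
    for i in range(1,n):
        if s[i,4]>=minn: q=P[l==i]; out.append((c[i].round(0),s[i,4],np.r_[(q.min(0)+q.max(0))/2].round(4),np.median(q,0).round(4)))
    return out
E
python3 - <<'E'
from h import *
im=load("top0.npz"); P=pts(im); z=P[...,2]
roi=(P[...,0]>.25)&(P[...,0]<.74)&(P[...,1]>-.45)&(P[...,1]<.45)
def show(t,m):
    print(t); [print("  ",*b) for b in blobs(m&roi,P)]
show("yellow",hsvmask(im,(18,100,80),(35,255,255))&(z>.102)&(z<.118))
show("blue",hsvmask(im,(100,120,50),(125,255,255))&(z>.08)&(z<.135))
show("green",hsvmask(im,(60,40,20),(95,255,200))&(z>.05)&(z<.07))
show("red",hsvmask(im,(0,150,80),(4,255,255))|hsvmask(im,(174,150,80),(180,255,255)))
show("tall",(z>.085)&(z<.16))
m=hsvmask(im,(4,150,80),(16,255,255))&(z>.088)&(z<.1)&roi
print("rim",cv2.minAreaRect(P[m][:,:2].astype(np.float32)*1000),m.sum())
m=hsvmask(im,(4,150,80),(16,255,255))&(z>.028)&(z<.1)&roi
print("all",cv2.minAreaRect(P[m][:,:2].astype(np.float32)*1000),m.sum())
s=cv2.resize(im["frame"][160:300,160:360],None,fx=4,fy=4,interpolation=cv2.INTER_CUBIC); cv2.imwrite("pics/c0.png",s)
E
```

```text
yellow
   [430. 202.] 127 [ 0.6385 -0.2109  0.1084] [ 0.6386 -0.211   0.1079]
   [411. 244.] 130 [ 0.5402 -0.1671  0.1094] [ 0.54   -0.1672  0.1076]
   [519. 247.] 135 [ 0.5372 -0.4164  0.1095] [ 0.5363 -0.4157  0.1083]
   [480. 281.] 135 [ 0.4565 -0.3257  0.1089] [ 0.4563 -0.3254  0.1084]
blue
   [206. 217.] 89 [0.596  0.3047 0.1169] [0.5953 0.305  0.1195]
   [457. 248.] 150 [ 0.5323 -0.2758  0.0986] [ 0.5319 -0.2735  0.1077]
green
   [379. 293.] 495 [ 0.4266 -0.0988  0.0586] [ 0.4263 -0.0984  0.0583]
red
   [197. 233.] 28 [0.5618 0.3331 0.0837] [0.5616 0.3327 0.0859]
tall
   [299. 218.] 690 [0.5977 0.0916 0.0941] [0.6025 0.0963 0.0925]
   [218. 209.] 371 [0.6129 0.2818 0.1066] [0.615  0.2792 0.1182]
   [429. 203.] 148 [ 0.6381 -0.2109  0.1001] [ 0.637  -0.2092  0.1076]
   [280. 217.] 19 [0.603  0.1392 0.0879] [0.6018 0.1381 0.0871]
   [300. 231.] 350 [0.5723 0.0902 0.1175] [0.5651 0.0889 0.1086]
   [150. 235.] 25 [0.5542 0.4419 0.0901] [0.553  0.4405 0.0883]
   [197. 233.] 27 [0.5629 0.3342 0.0873] [0.5616 0.3324 0.0871]
   [410. 244.] 146 [ 0.5399 -0.1668  0.1003] [ 0.5398 -0.1656  0.1073]
   [517. 247.] 168 [ 0.5371 -0.4164  0.1011] [ 0.5361 -0.4134  0.1075]
   [457. 248.] 153 [ 0.5323 -0.2758  0.1001] [ 0.532  -0.2736  0.1076]
   [479. 281.] 161 [ 0.4565 -0.3252  0.1001] [ 0.4563 -0.3227  0.1076]
   [223. 295.] 163 [0.4175 0.2669 0.0896] [0.4175 0.267  0.0884]
rim ((598.1526489257812, 90.79859924316406), (195.69027709960938, 135.38958740234375), 86.55524444580078) 618
all ((579.130859375, -114.68539428710938), (619.2789916992188, 202.5432891845703), 78.59577941894531) 4326
```

View pics/c0.png

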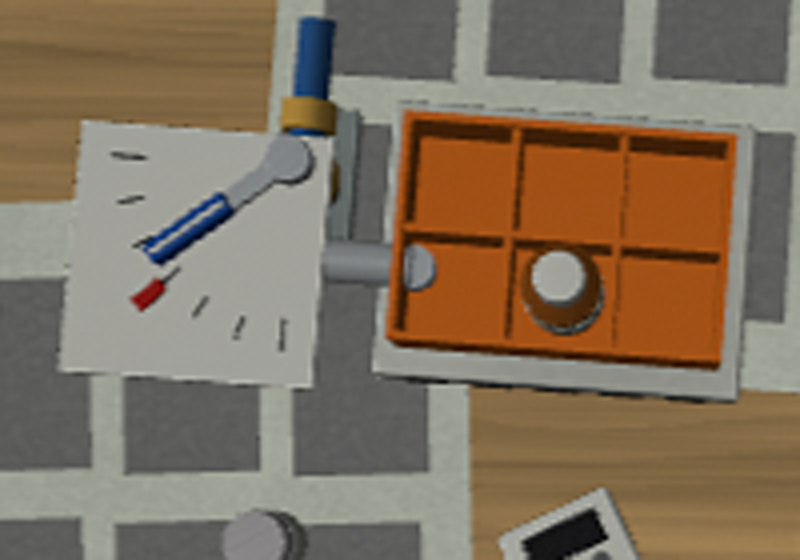

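The crop confirms the layout. The crate is centred at about (0.598, 0.091) with yaw about −0.06. The lever is open about 0.70 rad and the mark is at about 0.79 rad. The −x,+y cell sits beside a grey duct, so I'll leave it free. Next: shut the valve.

```bash
cat >> h.py <<'E'
C=np.array([.598,.0911]); YAW=np.radians(86.56-90)
def U(x,y): c,s=np.cos(YAW),np.sin(YAW); return C+[c*x-s*y,s*x+c*y]
PIV=U(.030,.160)
def ori(psi):  # tool x along psi, pointing down
    return np.array([0,np.cos(psi/2),np.sin(psi/2),0])
def best(p,psi):
    c=[]
    for k in (-1,0,1,2):
        q=inverse_kinematics(p,ori(psi+k*np.pi))
        if q is not None: c.append((abs(q[5]),psi+k*np.pi))
    return min(c)[1]
def lever_pose(a,z=.102):  # opening angle a
    th=YAW+np.pi/2+a
    return np.r_[PIV+.072*np.array([np.cos(th),np.sin(th)]),z],th
def arc(a0,a1,k,n):
    for a in np.linspace(a0,a1,n+1)[1:]:
        p,th=lever_pose(a); move_l(p,.06,ori(th+k)); f=state()
        print(round(a,3),f["ft_force"].round(1),f["moment"].round(2))
E
python3 - <<'E'
from h import *
im=load("top0.npz"); P=pts(im)
for u,v in ((238,170),(238,180),(236,187),(236,200),(250,226),(263,227),(460,160),(460,130)): print(u,v,P[v,u].round(3))
p,th=lever_pose(.705); up=p+[0,0,.08]
psi=best(p,th); k=psi-th
move_to(up,ori(psi)); move_l(p,.15); close(); print(state()["finger_gap"],state()["ft_force"])
arc(.705,0.0,k,6); open("k","w").write(str(k)); print(state()["time"],state()["ee_pos"])
E
```

```text
238 170 [0.717 0.243 0.066]
238 180 [0.693 0.242 0.067]
236 187 [0.674 0.245 0.074]
236 200 [0.636 0.238 0.118]
250 226 [0.582 0.211 0.064]
263 227 [0.582 0.181 0.054]
460 160 [ 0.749 -0.293  0.064]
460 130 [ 0.815 -0.287  0.093]
0.013900040904218154 [ 2.15773575  2.46607315 -1.5176025 ]
0.587 [ 2.8  3.2 -0.4] [ 0.4  -0.38  0.17]
0.47 [ 2.7  3.5 -2.3] [ 0.5  -0.4   0.16]
0.352 [ 3.2  4.  -0.9] [ 0.68 -0.46  0.24]
0.235 [ 3.1  4.6 -1.7] [ 0.64 -0.44  0.21]
0.118 [ 2.9  4.8 -1.7] [ 0.72 -0.41  0.17]
0.0 [ 3.5  5.3 -2.2] [ 0.71 -0.51  0.13]
5.3333 [0.64204934 0.32162055 0.10203977]
```

Run:
```python
from h import *
k=float(open("k").read())
for a in (-.015,-.03,-.045):
    arc(a+.015,a,k,1)
    if abs(state()["ft_force"][0]-3.5)>15: break
gripper_open(); move_l(state()["ee_pos"]+[0,0,.12],.25)
p=[.45,.1,.35]; move_to(p,ori(best(p,YAW+np.pi/4)))
im=get_image("top"); np.savez("top1.npz",**im)
P=pts(im); z=P[...,2]; roi=(P[...,0]>.25)&(P[...,0]<.74)&(abs(P[...,1])<.45)
for b in blobs(hsvmask(im,(100,120,50),(125,255,255))&(z>.08)&(z<.135)&roi,P): print(*b)
for b in blobs(hsvmask(im,(18,100,80),(35,255,255))&(z>.102)&(z<.118)&roi,P): print(*b)
v,u=np.where(hsvmask(im,(100,120,50),(125,255,255))&(z>.1)&(z<.135)&roi&(P[...,1]>.2))
q=P[v,u]; d=np.median(q,0)[:2]-PIV; print("lever open",np.arctan2(d[1],d[0])-YAW-np.pi/2,PIV,np.hypot(*d),state()["time"])
cv2.imwrite("pics/t1.png",im["frame"][120:360,100:560][:, :])
```

```text
-0.015 [ 3.   5.  -0.8] [ 0.71 -0.34  0.32]
-0.03 [-1.7  4.2 -0.5] [0.68 0.28 0.61]
-0.045 [-5.7  4.4  0.6] [0.54 0.87 0.68]
[202. 197.] 104 [0.6417 0.3172 0.1187] [0.6407 0.3168 0.1189]
[457. 248.] 151 [ 0.5325 -0.2756  0.1005] [ 0.532  -0.2734  0.1083]
[430. 202.] 128 [ 0.6387 -0.2113  0.1095] [ 0.6385 -0.2107  0.1086]
[411. 244.] 133 [ 0.5401 -0.1673  0.1095] [ 0.54   -0.1669  0.1082]
[519. 247.] 134 [ 0.5369 -0.4163  0.1091] [ 0.5362 -0.4158  0.1085]
[480. 281.] 137 [ 0.4565 -0.3261  0.1084] [ 0.4564 -0.3257  0.1088]
lever open 0.01419137024137962 [0.63754647 0.24901161] 0.06788921744859416 9.1833
```

View pics/t1.png

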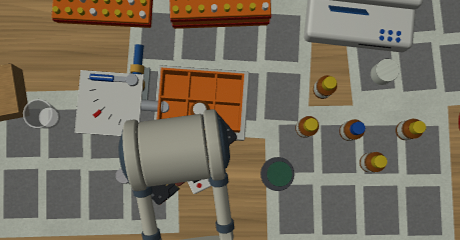

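The lever met its stop: the force reversed at about −0.02, and the camera reads it shut. In the picture the lever lies along +y at about (100,77). The bottles haven't moved and the arm sits over the crate. First bottle next.

```bash
cat >> h.py <<'E'
PSI=YAW+np.pi/4
def caps():
    im=get_image("top"); P=pts(im); z=P[...,2]
    roi=(P[...,0]>.25)&(P[...,0]<.74)&(P[...,1]>-.5)&(P[...,1]<-.06)
    m=lambda lo,hi:hsvmask(im,lo,hi)&(z>.102)&(z<.118)&roi
    f=lambda m:[b[2][:2] for b in blobs(m,P,60)]
    return f(m((18,100,80),(35,255,255))),f(m((100,120,50),(125,255,255))),im
def go(xy,z,psi=PSI):
    p=np.r_[xy,z]; move_to(p,ori(best(p,psi)))
def pick(xy):
    go(xy,.26); move_l(np.r_[xy,.086],.2); close()
    g=state()["finger_gap"]; print("gap",g); assert .026<g<.034
    move_l(np.r_[xy,.30],.25)
def place(xy,floor):
    go(xy,.30); z=.088+floor; move_l(np.r_[xy,z+.05],.25); move_l(np.r_[xy,z],.08)
    f=state(); print("down",f["ft_force"].round(1),f["ee_pos"].round(4)); gripper_open(); move_l(np.r_[xy,.28],.25)
E
python3 - <<'E'
from h import *
y,b,_=caps(); print(y,b); y=sorted(y,key=lambda c:np.hypot(*c))
pick(y[-1]); place(U(.0325,.064),.035); print(caps()[:2],state()["time"])
im=get_image("wrist"); cv2.imwrite("pics/w1.png",im["frame"])
E
```

```text
[array([ 0.6385, -0.2107]), array([ 0.5402, -0.1673]), array([ 0.5369, -0.4161]), array([ 0.4566, -0.326 ])] [array([ 0.5331, -0.2765])]
gap 0.029277895432194938
down [ 0.2  1.1 -1.5] [0.6342 0.1531 0.123 ]
([array([ 0.6384, -0.2108]), array([ 0.54  , -0.1672]), array([ 0.4565, -0.3264])], [array([ 0.5331, -0.2766])]) 19.4417
```

View pics/w1.png

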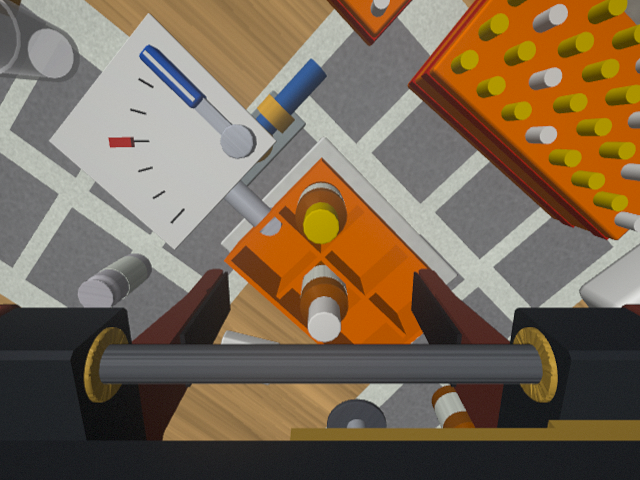

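The wrist view shows the first bottle standing in its cell, with the yellow cap at (322,222). The lever is shut and the white-capped bottle is untouched. On with the rest.

Run:
```python
from h import *
for c in ((.0325,0),(.0325,-.064),(-.0325,-.064)):
    y,b,_=caps(); print(y,b,state()["time"])
    if not y: break
    y=sorted(y,key=lambda c:np.hypot(*c)); pick(y[-1]); place(U(*c),.035)
y,b,im=caps(); print(y,b)
P=pts(im); z=P[...,2]; m=hsvmask(im,(60,40,20),(95,255,200))&(z>.05)&(z<.07)&(P[...,0]<.55)&(P[...,0]>.3)&(abs(P[...,1])<.3)
for x in blobs(m,P,100): print("ped",*x)
```

```text
[array([ 0.6383, -0.2106]), array([ 0.5399, -0.1672]), array([ 0.4565, -0.3253])] [array([ 0.5332, -0.2756])] 19.5417
gap 0.029771605413422934
down [ 0.3 -0.2 -1.4] [0.6305 0.0892 0.123 ]
[array([ 0.54  , -0.1671]), array([ 0.4566, -0.3255])] [array([ 0.5332, -0.2763])] 28.275
gap 0.029278313058329678
down [ 0.4  0.1 -1.4] [0.6266 0.0253 0.123 ]
[array([ 0.4565, -0.3252])] [array([ 0.533 , -0.2759])] 36.4
gap 0.02957643026237694
down [ 0.8  0.1 -0.3] [0.5617 0.0292 0.123 ]
[] [array([ 0.5331, -0.2761])]
ped [379. 293.] 475 [ 0.4267 -0.1009  0.0576] [ 0.4264 -0.0987  0.0583]
```

Run:
```python
from h import *
y,b,_=caps(); pick(b[0]); place([.4265,-.0988],.060)
go([.42,-.30],.35)
im=get_image("top"); np.savez("top2.npz",**im); P=pts(im); z=P[...,2]
roi=(P[...,0]>.3)&(P[...,0]<.74)&(abs(P[...,1])<.45)
for n,lo,hi in (("y",(18,100,80),(35,255,255)),("b",(100,120,50),(125,255,255))):
    for x in blobs(hsvmask(im,lo,hi)&(z>.10)&roi,P): print(n,*x)
print(state()["time"],[U(*c).round(3) for c in ((.0325,.064),(.0325,0),(.0325,-.064),(-.0325,-.064))])
cv2.imwrite("pics/t2.png",cv2.resize(im["frame"][150:340,160:430],None,fx=2.8,fy=2.8,interpolation=cv2.INTER_CUBIC))
```

```text
gap 0.029557622673828957
down [ 0.1 -0.1 -0.7] [ 0.4266 -0.0988  0.1481]
y [272. 199.] 143 [0.5371 0.1048 0.7687] [0.6345 0.1528 0.1421]
y [328. 203.] 149 [0.6309 0.0245 0.1254] [0.6271 0.026  0.1423]
y [302. 204.] 145 [0.5315 0.0697 0.7692] [0.6244 0.0846 0.1427]
y [327. 232.] 148 [0.4989 0.0284 0.7696] [0.5614 0.0297 0.1427]
b [202. 197.] 104 [0.6417 0.3169 0.1197] [0.6398 0.3176 0.1197]
b [384. 292.] 150 [ 0.4271 -0.0999  0.1536] [ 0.4271 -0.0984  0.1684]
54.3917 [array([0.634, 0.153]), array([0.63 , 0.089]), array([0.627, 0.025]), array([0.562, 0.029])]
```

View pics/t2.png

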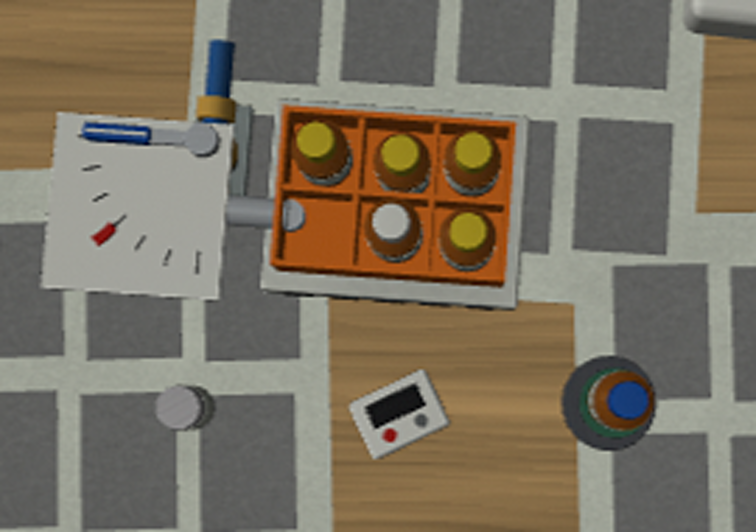

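All four yellow caps are in cells and the white one hasn't moved. The control bottle stands on the pedestal at (628,400) and the lever is still shut. The middle bottle sits about 6 mm off-centre but upright. Next I measure the mark's angle closely.

```bash
cat >> h.py <<'E'
def rayz(im,uv,z0):
    K=im["camera_matrix"]; T=np.linalg.inv(im["view"]); d=T[:3,:3]@[(uv[0]-K[0,2])/K[0,0],-(uv[1]-K[1,2])/K[1,1],-1]
    return (T[:3,3]+d*(z0-T[2,3])/d[2])[:2]
def ang(xy): d=xy-PIV; return np.arctan2(d[1],d[0])-YAW-np.pi/2,np.hypot(*d)
def measure(im):
    P=pts(im); near=np.hypot(*(P[...,:2]-PIV).transpose(2,0,1))<.14
    for n,m,z0 in (("mark",hsvmask(im,(0,130,60),(6,255,255))|hsvmask(im,(172,130,60),(180,255,255)),.082),
                   ("lever",hsvmask(im,(100,120,50),(125,255,255))&(P[...,2]>.117)&(P[...,2]<.13),.122)):
        v,u=np.where(m&near)
        if len(u)<10: print(n,len(u)); continue
        xy=rayz(im,(u.mean(),v.mean()),z0); print(n,len(u),xy.round(4),np.round(ang(xy),4))
        q=np.array([rayz(im,a,z0) for a in zip(u,v)]); w=np.linalg.eigh(np.cov(q.T))[1][:,1]
        print("  axis",((np.arctan2(w[1],w[0])-YAW-np.pi/2+np.pi/2)%np.pi-np.pi/2).round(4))
E
python3 - <<'E'
from h import *
measure(load("top2.npz"))
p=U(-.02,.14); move_to([*p,.33],ori(best(np.r_[p,.33],PSI)))
im=get_image("wrist"); np.savez("w2.npz",**im); cv2.imwrite("pics/w2.png",im["frame"]); measure(im)
E
```

```text
mark 31 [0.5614 0.334 ] [0.7903 0.1141]
  axis 0.8294
lever 90 [0.6414 0.3166] [0.0029 0.0677]
  axis -0.0042
mark 3849 [0.5446 0.0122] [-3.4556  0.2544]
  axis 0.5118
lever 576 [0.6417 0.3193] [0.0011 0.0704]
  axis -0.0031
```

View pics/w2.png

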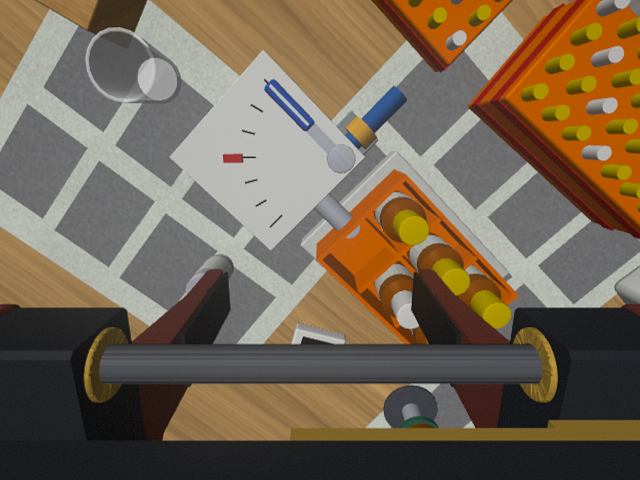

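The wrist view shows the lever shut and the mark at (233,158), in line with the 45° tick. The wrist mask picked up finger pixels, so I use the top camera's 0.79. Now I turn the lever.

Run:
```python
from h import *
im=load("w2.npz"); m=hsvmask(im,(0,130,60),(6,255,255))|hsvmask(im,(172,130,60),(180,255,255))
v,u=np.where(m[145:172,215:250]); print("wrist mark",np.round(ang(rayz(im,(u.mean()+215,v.mean()+145),.082)),4))
p,th=lever_pose(0.); psi=best(p+[0,0,.08],th); k=psi-th
move_to(p+[0,0,.08],ori(psi)); move_l(p,.15); close(); print(state()["finger_gap"])
arc(0,.785,k,7); gripper_open(); move_l(state()["ee_pos"]+[0,0,.13],.2)
go([.42,-.30],.35); hold(.3)
im=get_image("top"); np.savez("top3.npz",**im); measure(im)
P=pts(im); z=P[...,2]; roi=(P[...,0]>.3)&(P[...,0]<.74)&(abs(P[...,1])<.45)
for n,lo,hi in (("y",(18,100,80),(35,255,255)),("b",(100,120,50),(125,255,255))):
    for x in blobs(hsvmask(im,lo,hi)&(z>.10)&(z<.2)&roi,P): print(n,*x)
cv2.imwrite("pics/t3.png",cv2.resize(im["frame"][150:340,100:540],None,fx=1.8,fy=1.8,interpolation=cv2.INTER_CUBIC)); print(state()["time"])
```

```text
wrist mark [0.7957 0.1149]
0.014122046854437888
0.112 [ 3.4 -0.2 -1.9] [-0.04 -0.42  0.25]
0.224 [ 4.2  0.1 -1.4] [-0.11 -0.44  0.34]
0.336 [ 4.5 -0.7 -1.8] [-0.06 -0.58  0.33]
0.449 [ 4.1 -0.9 -2. ] [-0.13 -0.73  0.33]
0.561 [ 5.5 -1.1 -2.4] [-0.22 -0.87  0.36]
0.673 [ 5.9 -1.4 -1.8] [-0.19 -0.9   0.39]
0.785 [ 6.9 -1.  -2.9] [-0.16 -1.04  0.37]
mark 32 [0.5617 0.3338] [0.7901 0.1138]
  axis 0.8327
lever 63 [0.5903 0.3   ] [0.8077 0.0695]
  axis 0.7972
y [272. 199.] 143 [0.6383 0.1538 0.1273] [0.6345 0.1527 0.1428]
y [328. 203.] 149 [0.6308 0.0245 0.1246] [0.627  0.026  0.1427]
y [302. 204.] 145 [0.6279 0.0846 0.1264] [0.6246 0.0846 0.1429]
y [327. 232.] 148 [0.564  0.0283 0.1254] [0.5616 0.0287 0.1426]
b [209. 219.] 90 [0.5917 0.2996 0.1169] [0.5908 0.2992 0.1191]
b [384. 292.] 150 [ 0.4271 -0.0998  0.1534] [ 0.4271 -0.0982  0.1681]
65.6333
```

View pics/t3.png

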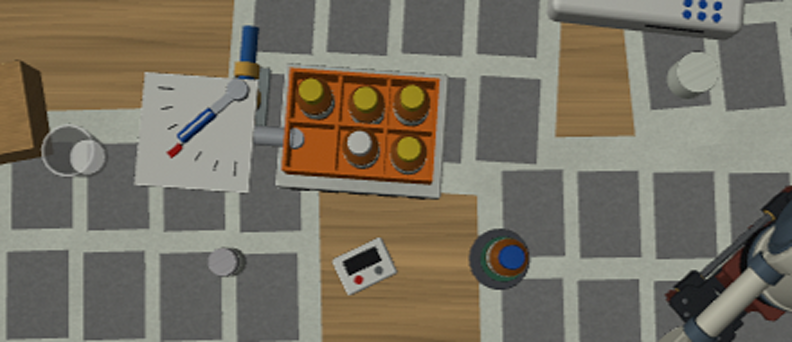

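The lever reads about 0.80 against the mark's 0.79, every bottle is in place, and the arm is clear.

```bash
python3 -c "
from bench import *
print(job_done())"
```

```text
the job is handed in; nothing more can be done
None
```

I handed the job in at about 66 s with no verdict returned; my last camera check showed all four samples upright in crate cells, the control bottle centred on the pedestal, and the lever within about 0.02 rad of the red mark.

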